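# Press the wizard standee into the row on the slotted stand

### The arm

A 6-joint arm with a two-finger parallel gripper is mounted at the origin on the work surface. World frame = base frame: x ahead of the robot, y to its left, z up, the work surface at z = 0. Lengths are in m, angles in rad, forces in N, time in s.
With the tool pointing down it reaches from about 0.35 to 0.975 m from the base axis. Payload 4.9 kg.
Tool frame: the origin (TCP) lies midway between the tips of the shut fingers; the grasp point (between the pads) lies 19 mm behind it; x points along the fingers, z is the direction in which the jaws open and shut, and the axes are right-handed (so a half turn about x gives the same grasp; the last joint's range is limited). The gripper opens to 85 mm and grips with 20 to 120 N. Pads are 22 mm wide; open, the fingers measure 114 mm over their backs; the gripper's body (76 mm by 85 mm) begins 54 mm behind the grasp point. The pads swing forward as they close: fully open they stand 13 mm farther back than shut.
Start: joints at [1.185, 0.053, 1.613, -0, 1.476, -0.119], TCP at [0.165, 0.603, 0.231] pointing down, gripper open.
Joint ranges: [-3.01, 3.01], [-1.01, 2.22], [0.06, 2.58], [-1.02, 4.17], [0.09, 2.62], [-3.14, 3.14]. Speed limits (rad/s): [2.57, 2.57, 3.14, 3.14, 3.14, 3.14].

### API

Orientations are given as a unit quaternion [w, x, y, z].
In Python, from plant import state, cams, workorder, nets gives the robot as it stands.
- The arm moves only by the tool play_rows, never from a script. Its argument "motion" is a list of rows, each a list of 3 entries, a list of its own where there are three numbers: the closure, from -1 (fully open) to 1 (shut), then the shift along the world's x, y, z in m, then the turn about the world's z in rad. A call has 1 to 5 rows; each row is the pose to reach, as a shift and turn from the pose commanded when the call began; what a row does not reach only later rows make up. A row lasts 1/10 s, in which the tool goes at most 50 mm and 8.59 degrees, less where a joint would pass 70% of its speed; a pose out of reach is approached as far as the arm can. A call with a gripper value outside its range is refused whole. The fingers move at their own pace and stop on an object; the grip force is fixed at half the most. Time passes only in rows, so rows that repeat a pose let the fingers close. It gives the time, the measured TCP pose, the force and the opening at its end, in the units of the state.
- state(): the state, without advancing time (a new reading comes with each control period).
- cams.grab_frame(name): name is "scene" or "top" or "wrist"; returns (picture, depth): 400x640x3 uint8, red, green, blue; 400x640 float32, m along the optical axis (not along the pixel's ray), 0 where there is no reading.
- cams.camera_info(name): a dict with "K" (3x3 intrinsics, pixels), "rvec" (rotation vector, rad) and "tvec" (3), from world to camera coordinates, as OpenCV has them. Camera axes: x right, y down, z forward; pixel columns grow to the right and rows downward; lengths in m; the calibration is good to about 2 mm. The wrist camera is an equidistant fisheye: a pixel r from the principal point sees the ray r / f radians off the axis. A picture is of the moment at which its call begins: read the wrist's pose just before it. camera_info takes no time and is no camera call; for the wrist camera it gives the pose at the moment of the call.
- workorder.job_done(): hands the job in, once; it reports no verdict.
Trained networks look in the newest picture that a camera, given by its name, has taken for a name from the list of things; names that differ only in an ending like _2 or _b are one class to them, and where a whole thing is asked for, a point or a joint stands for the part that bears it (a point fixed in the world has none). Each returns a list of dicts, best first, with "score" (0 to 1); they miss things now and then, are a little off and sometimes report something else, mostly with a low value. They report only what shows in the picture. A call takes as long as a camera call. They do not tell look-alikes from the thing itself.
- nets.recognise(camera, target): "at" ([x, y, z] in m, in world coordinates, good to about 4 mm: the middle of the surface that is visible of it).
- nets.landmark_of(camera, target): "at" ([x, y, z] in m, in world coordinates, good to about 4 mm: a listed point, or the origin of a listed thing).
The state is a dict: "time": time; "joint_pos": joint angles; "joint_vel": joint speeds; "joint_efforts": joint torques, N m; "tool_pos": TCP position; "tool_rot": TCP orientation; "contact_force": force on the tool from outside, world axes, zero at the start; "ft_torque": the same for the moment, N m; "gripper_width": opening from 0.0 (shut) to 1.0 (fully open).
Only numpy, scipy, OpenCV 4.12 (cv2) and the standard library are available. Lean on these libraries where they do the work, as an engineer would, in place of code of your own. Each camera call takes 0.05 s, during which the arm holds its last target.

### The job

Pick up the loose wooden wizard standee with the pointed cone hat and press its foot down into the slot of the oak stand between the tower and the knight, nudging those two apart, until it stands fully home on the slot's floor. Topple none of the three that already stand there, and leave all four upright in the slot.

Things in the scene. Friction and masses are not known exactly. Their poses are not given: they have to be found in the camera images.
- wizard: Loose standee to insert: waxed wood slab 20 mm thick (x), 45 g; foot 22 mm wide (y) up to 36 mm, body 26 mm wide from 36 to 80 mm with flat faces to grip across the 20 mm, round cone hat with its tip at 105 mm. It stands upright on the shelf; either face may lead. Origin: centre of underside; z up. Similar loose ones to leave: king (three-pronged crown), monk (round disc head).
- tower: Castle tower with three square battlements, at either end of the row; waxed wood, 70 g, 90 mm tall, 20 mm thick (x). Plinth 56 mm wide (y, along the slot); from 4 to 36 mm height its shoulders slope in to 24 mm wide, and no wider above. Stands loose in the slot and slides along it when a foot is pressed down on a shoulder. Origin: centre of underside, on the slot floor; z up.
- knight: Middle of the row: knight with square helmet and small crest, 95 mm tall; plinth, thickness, mass and axes like the tower's. The plinths of neighbours start about 4 to 12 mm apart, less than the wizard's foot; the slot has spare room at both ends, so the row can spread. Origin: centre of underside, on the slot floor.
- tree: Other end of the row: tree, thin trunk and crown of two discs, 92 mm tall; plinth, thickness, mass, axes and origin like the tower's. The row stands in a fixed oak stand 250 mm long, 65 mm deep, 35 mm tall; its slot is 220 mm long (closed ends), 25 mm wide, 25 mm deep, flaring to 35 mm in the top 10 mm; slot floor 10 mm above the shelf.
Mind the look-alikes: they are no part of the job. What is shaped like the wizard but turquoise is not meant. Leave any purple look-alike of the tree alone.

How it is judged:
At the end, for the whole second after the job is handed in: The wizard is at rest in the slot between tower and knight: its centre within 60 mm of each of theirs, their centres over 74 mm apart; the undersides of all four standees lie 6 to 14 mm above the shelf (on the slot's floor), and all four are upright within about 10 degrees (horizontal distance between wizard and tower below 0.06 m and horizontal distance between wizard and knight below 0.06 m and horizontal distance between tower and knight above 0.074 m and height (world z) of wizard between 0.006 and 0.014 m and height (world z) of tower between 0.006 and 0.014 m and height (world z) of knight between 0.006 and 0.014 m and height (world z) of tree between 0.006 and 0.014 m and angle between each of wizard, tower, knight, tree's own z axis and vertical below 0.17 rad and linear speed of wizard below 0.02 m/s); the robot touches nothing.
It fails at once if a standee of the row is toppled (tilted more than 25 degrees) (angle between any of tower, knight, tree's own z axis and vertical above 0.436 rad).
It also fails if it takes over 40 s, if anything falls off the work surface, if the arm or the gripper's body presses on something with over 40 N, if the wrist force passes 120 N, or if a joint passes its speed limit or range.

## Working session

There is one attempt and no reset: what is moved stays moved. The work goes in short steps, Python scripts to look and compute and a tool call to move; the robot and the scene stay as the last step left them, time stands still between calls to the robot, and variables do not carry over. Pictures are saved under pics/ and viewed, and the job is handed in when it is done.

Besides the shell and the picture viewer there is one more tool, called by a JSON object that holds its "api" and its "payload". play_rows: Moves the arm, as the interface text tells. Its arguments: {"type":"object","properties":{"motion":{"type":"array","items":{"type":"array"}}},"required":["motion"]}

```bash
mkdir -p pics; ls
python3 - <<'E'
from plant import state,cams,nets
import cv2
s=state();print(s['time'],s['tool_pos'],s['tool_rot'],s['gripper_width'],s['contact_force'])
for n in['scene','top']:
    p,d=cams.grab_frame(n);cv2.imwrite(f'pics/{n}0.png',p[:,:,::-1])
    for t in['wizard','tower','knight','tree']:
        print(n,t,[(round(r['score'],2),[round(float(v),3) for v in r['at']]) for r in nets.landmark_of(n,t)])
print(state()['time'])
E
```

```text
pics
0.0 [0.16453495 0.60230756 0.23005429] [ 0.56143264 -0.42943627  0.56267777  0.42868591] 1.0011179844853126 [ 0.49683199  0.22225535 -0.48753448]
scene wizard [(0.95, [0.588, 0.19, 0.001]), (0.9, [0.543, 0.136, -0.0])]
scene tower [(0.79, [0.57, -0.113, 0.012]), (0.32, [0.588, 0.19, 0.003])]
scene knight [(0.82, [0.546, -0.179, 0.008])]
scene tree [(0.89, [0.412, -0.262, -0.001]), (0.65, [0.53, -0.241, 0.01])]
top wizard [(0.65, [0.59, 0.189, 0.005]), (0.62, [0.545, 0.137, 0.002])]
top tower [(0.55, [0.567, -0.114, 0.013])]
top knight [(0.78, [0.544, -0.179, 0.01])]
top tree [(0.96, [0.529, -0.236, 0.011]), (0.82, [0.414, -0.267, 0.001])]
0.5
```

View pics/scene0.png

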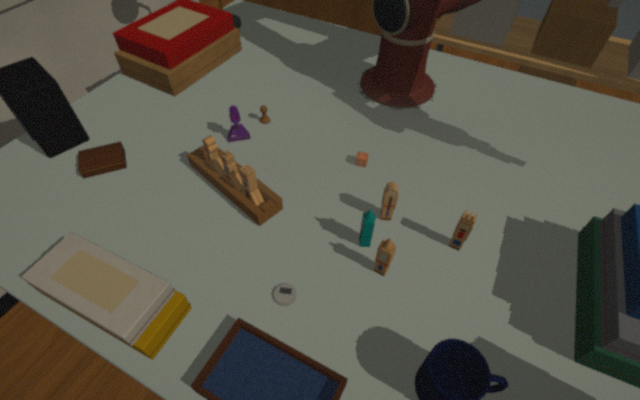

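View pics/top0.png

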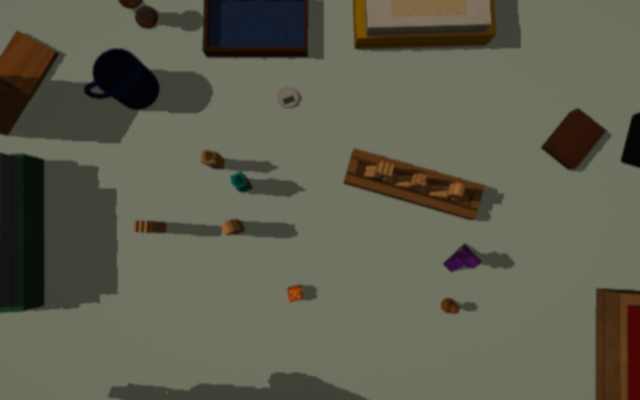

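Candidates for the wizard, as scene pixels: (389,200), (367,228) which is turquoise and so excluded, (385,257), and (463,230) which is probably the king. I'll check them in a close crop.

```bash
cat > h.py <<'E'
import numpy as np,cv2
from plant import state,cams,nets
def cam(n):
    i=cams.camera_info(n);R=cv2.Rodrigues(np.array(i['rvec'],float))[0];return np.array(i['K']),R,np.array(i['tvec'],float).ravel()
def proj(n,P):
    K,R,t=cam(n);c=(R@np.atleast_2d(P).T).T+t;u=(K@c.T).T;return u[:,:2]/u[:,2:]
def cloud(n,d):
    K,R,t=cam(n);h,w=d.shape;u,v=np.meshgrid(np.arange(w),np.arange(h))
    c=np.stack([(u-K[0,2])/K[0,0]*d,(v-K[1,2])/K[1,1]*d,d],-1);return (c-t)@R
E
python3 - <<'E'
from h import *
a=cv2.imread('pics/scene0.png');b=cv2.imread('pics/top0.png')
c=cv2.resize(a[170:290,340:490],None,fx=4,fy=4,interpolation=2)
cv2.imwrite('pics/c1.png',np.clip(c*1.5,0,255).astype('uint8'))
c=cv2.resize(a[125:230,180:290],None,fx=5,fy=5,interpolation=2)
cv2.imwrite('pics/c2.png',np.clip(c*1.5,0,255).astype('uint8'))
c=cv2.resize(np.vstack([b[140:240,120:270],b[140:240,340:490]]),None,fx=3,fy=3,interpolation=2)
cv2.imwrite('pics/c3.png',np.clip(c*1.6,0,255).astype('uint8'))
print(proj('scene',[[.588,.19,0],[.543,.136,0]]),proj('top',[[.588,.19,0],[.543,.136,0]]))
for n in('scene','top'):
    R,t=cam(n)[1:];print(n,-R.T@t,R[2])
E
```

```text
[[380.11664617 269.652171  ]
 [363.64065754 240.77904686]] [[218.57506905 162.58033476]
 [246.11966617 185.87836704]]
scene [0.96804808 0.25325925 0.6420586 ] [-0.56886677 -0.29575872 -0.76740952]
top [4.53801100e-01 4.58858299e-04 8.26657178e-01] [ 0.08263279  0.00506074 -0.99656721]
```

View pics/c1.png

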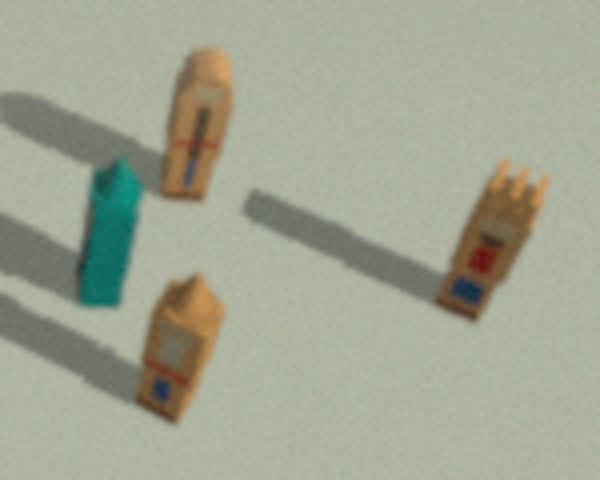

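View pics/c2.png

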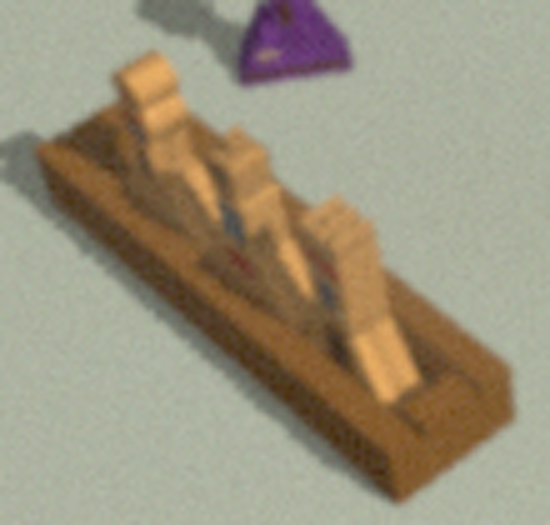

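View pics/c3.png

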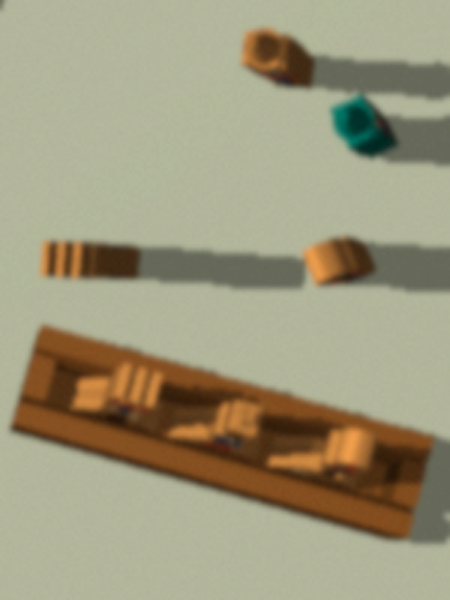

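The wizard is the wooden cone-hatted one at scene (385,257), top view (210,157). The wooden piece at (389,200) is the monk, with a round head, and (463,230) is the king. Next: wizard yaw and stand geometry from depth.

Run:
```python
from h import *
P=[];C=[]
for n in('scene','top'):
    p,d=cams.grab_frame(n);c=cloud(n,d);ok=d>0
    np.savez(f'{n}.npz',p=p,d=d)
    m=ok&(np.hypot(c[...,0]-.588,c[...,1]-.19)<.035)&(c[...,2]>.012)&(c[...,2]<.12)
    q=c[m];print(n,len(q),q.min(0).round(3),q.max(0).round(3))
    for z0 in(.012,.036,.06,.08,.095):
        k=q[(q[:,2]>z0)&(q[:,2]<z0+.02)]
        if len(k)>5:print('  z',z0,len(k),cv2.minAreaRect(k[:,:2].astype('f4')*1000),k.mean(0).round(3))
    m=ok&(abs(c[...,2]-.035)<.004)&(c[...,1]<-.03)&(c[...,1]>-.33)&(c[...,0]>.45)&(c[...,0]<.66)
    mm=cv2.morphologyEx(m.astype('uint8'),cv2.MORPH_OPEN,np.ones((2,2)))>0
    k=c[mm];print(n,'stand',len(k),cv2.minAreaRect(k[:,:2].astype('f4')),k[:,2].mean())
    for nm,(x,y) in dict(tower=(.568,-.113),knight=(.545,-.179),tree=(.529,-.238)).items():
        m=ok&(np.hypot(c[...,0]-x,c[...,1]-y)<.035)&(c[...,2]>.060)&(c[...,2]<.12)
        k=c[m];print(nm,len(k),k.mean(0).round(3),k.max(0)[2].round(3),cv2.minAreaRect(k[:,:2].astype('f4')*1000))
```

```text
scene 498 [0.576 0.177 0.012] [0.6   0.205 0.107]
  z 0.012 75 ((594.1627197265625, 194.8509063720703), (14.559439659118652, 29.994178771972656), 34.87308883666992) [0.597 0.192 0.022]
  z 0.036 94 ((594.9638671875, 194.44912719726562), (15.288779258728027, 31.584386825561523), 29.26557159423828) [0.597 0.192 0.046]
  z 0.06 108 ((594.0127563476562, 195.1103515625), (16.544090270996094, 32.15568923950195), 30.699642181396484) [0.596 0.192 0.07 ]
  z 0.08 167 ((588.1556396484375, 191.17422485351562), (25.777687072753906, 24.19213104248047), 85.87387084960938) [0.592 0.192 0.087]
  z 0.095 32 ((590.12255859375, 191.33445739746094), (9.328670501708984, 6.894723415374756), 86.9355697631836) [0.59  0.191 0.101]
scene stand 1302 ((0.6892672777175903, 0.017406374216079712), (0.713103711605072, 0.15768390893936157), 52.700538635253906) 0.038097754930598665
tower 295 [ 0.569 -0.112  0.086] 0.103 ((565.5164184570312, -115.6271743774414), (26.67450714111328, 21.935606002807617), 74.84335327148438)
knight 220 [ 0.551 -0.173  0.083] 0.107 ((548.6571044921875, -176.73243713378906), (22.77116775512
[... 765 characters left out ...]
9 0.086]
  z 0.095 26 ((586.6513671875, 189.8144073486328), (8.47003173828125, 8.323723793029785), 63.45234298706055) [0.586 0.189 0.099]
top stand 2614 ((0.542548418045044, -0.15705713629722595), (0.14828966557979584, 0.32978737354278564), 5.186508655548096) 0.039644413674135445
tower 236 [ 0.563 -0.114  0.091] 0.102 ((564.0578002929688, -115.78942108154297), (23.82818603515625, 20.658903121948242), 74.540283203125)
knight 204 [ 0.545 -0.175  0.088] 0.107 ((546.8739624023438, -177.2913818359375), (20.74405860900879, 21.61626434326172), 73.2367172241211)
tree 230 [ 0.528 -0.236  0.092] 0.105 ((528.869384765625, -238.85987854003906), (21.72161102294922, 20.783061981201172), 74.81055450439453)
```

{"api": "play_rows", "payload": {"motion": [[-1,[0.18,-0.175,0],-0.7],[-1,[0.18,-0.175,0],-0.7],[-1,[0.18,-0.175,0],-0.7],[-1,[0.18,-0.175,0],-0.7],[-1,[0.18,-0.175,0],-0.7]]}}

```text
time: 1.1
tool_pos: [0.3451, 0.4272, 0.2316]
tool_rot: [0.676, -0.209, 0.675, 0.209]
contact_force: [0.5, 0.2, 0.3]
gripper_width: 0.997
```

Run:
```python
from h import *
A=[]
for n in('scene','top'):
    z=np.load(f'{n}.npz');d=z['d'];c=cloud(n,d)
    m=(d>0)&(np.hypot(c[...,0]-.588,c[...,1]-.19)<.035);q=c[m]
    A.append(q)
q=np.vstack(A)
# align biases: fit rect 20x26 (z .04-.08) by yaw / centre, dist to boundary
from scipy.optimize import least_squares
k=q[(q[:,2]>.042)&(q[:,2]<.076)][:,:2]
def sd(p,k=k,w=(.010,.013)):
    cx,cy,a=p;e=k-[cx,cy];l=np.c_[e@[np.cos(a),np.sin(a)],e@[-np.sin(a),np.cos(a)]]
    g=abs(l)-w;return np.linalg.norm(np.maximum(g,0),axis=1)+np.minimum(g.max(1),0)
for a0 in np.radians([-45,-20,0,20,45]):
    r=least_squares(sd,[.588,.19,a0],loss='soft_l1',f_scale=.002);print(r.x[:2].round(4),np.degrees(r.x[2]),r.cost*1e6)
```

```text
[0.5875 0.1906] -5.905000704736733 42.996157264249824
[0.5875 0.1906] -5.905000714459344 42.99615726424967
[0.5875 0.1906] -5.905007131581004 42.99615726427159
[0.5875 0.1906] -5.9050059363679015 42.99615726427027
[0.5875 0.1906] -5.905004960422678 42.99615726425919
```

{"api": "play_rows", "payload": {"motion": [[-1,[0.243,-0.237,-0.03],-0.7],[-1,[0.243,-0.237,-0.03],-0.7],[-1,[0.243,-0.237,-0.03],-0.7],[-1,[0.243,-0.237,-0.03],-0.7],[-1,[0.243,-0.237,-0.03],-0.7]]}}

```text
time: 1.6
tool_pos: [0.5236, 0.2531, 0.2094]
tool_rot: [0.706, 0.036, 0.706, -0.036]
contact_force: [0.6, 0.8, -0.3]
gripper_width: 1.003
```

{"api": "play_rows", "payload": {"motion": [[-1,[0,0,0],0],[-1,[0,0,0],0],[-1,[0,0,0],0]]}}

```text
time: 1.9
tool_pos: [0.5218, 0.2554, 0.2094]
tool_rot: [0.706, 0.034, 0.706, -0.033]
contact_force: [-0.1, 0.1, -0.5]
gripper_width: 0.995
```

Run:
```python
from h import *
s=state();print(s['joint_pos'],s['tool_pos'],s['tool_rot'])
i=cams.camera_info('wrist');p,d=cams.grab_frame('wrist');cv2.imwrite('pics/w1.png',p[:,:,::-1])
K=np.array(i['K']);R=cv2.Rodrigues(np.array(i['rvec']))[0];t=np.array(i['tvec']).ravel()
for P in([.5875,.1906,.105],[.5875,.1906,0]):
    c=R@P+t;th=np.arctan2(np.hypot(*c[:2]),c[2]);u=c[:2]/np.hypot(*c[:2])*th;print(K[0,0]*u[0]+K[0,2],K[1,1]*u[1]+K[1,2])
np.savez('w1.npz',d=d,K=K,R=R,t=t)
```

```text
[ 3.26971847e-01 -3.71165170e-02  1.74001656e+00  4.42980719e-04
  1.43872874e+00  4.21580164e-01] [0.52175194 0.25543023 0.20940426] [ 0.70624614  0.03359705  0.70638345 -0.03331739]
399.53132511430704 261.8434592021008
379.2640086081101 223.46566370098793
```

View pics/w1.png

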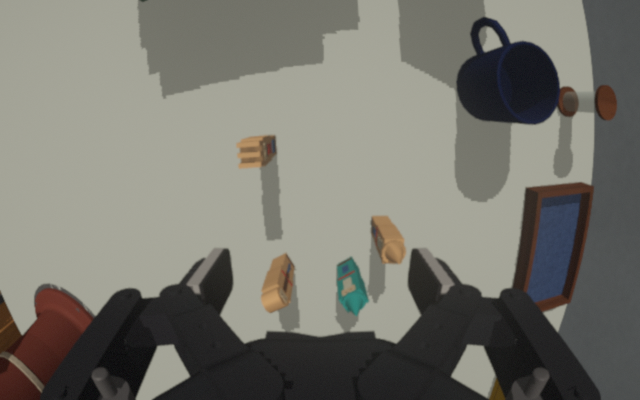

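The wrist view shows the wizard at (387,238) with its tip near (398,257). The projected tip was (399,262), so the position agrees. Going above it and then down.

{"api": "play_rows", "payload": {"motion": [[-1,[0.066,-0.065,-0.0],-0.01],[-1,[0.066,-0.065,-0.0],-0.01],[-1,[0.066,-0.065,-0.05],-0.01],[-1,[0.066,-0.065,-0.05],-0.01],[-1,[0.066,-0.065,-0.05],-0.01]]}}

```text
time: 2.45
tool_pos: [0.5866, 0.1908, 0.1582]
tool_rot: [0.705, 0.037, 0.707, -0.037]
contact_force: [0.4, 0.4, 1.0]
gripper_width: 1.002
```

Run:
```python
from h import *
s=state();print(s['tool_pos'],s['tool_rot'])
p,d=cams.grab_frame('wrist');cv2.imwrite('pics/w2.png',p[:,:,::-1])
```

```text
[0.58656293 0.19077143 0.15823989] [ 0.70495018  0.03652491  0.70735062 -0.0369632 ]
```

View pics/w2.png

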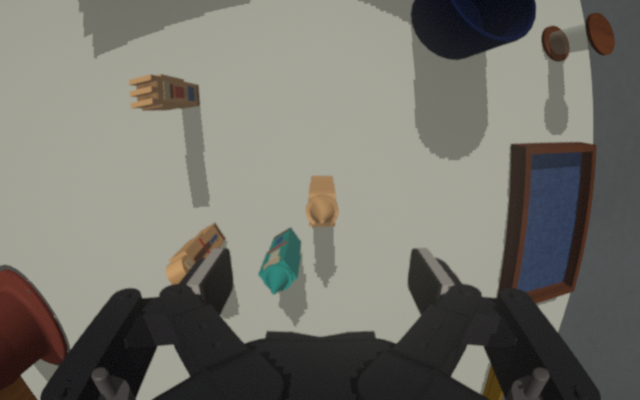

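The wizard is at (322,205), centred and square between the jaws. The turquoise one at (280,262) and the monk at (195,255) stay clear. Going down.

{"api": "play_rows", "payload": {"motion": [[-1,[0.001,0,-0.04],0],[-1,[0.001,0,-0.08],0],[-1,[0.001,0,-0.105],0],[-1,[0.001,0,-0.118],0],[-1,[0.001,0,-0.118],0]]}}

```text
time: 3.0
tool_pos: [0.5888, 0.1905, 0.0412]
tool_rot: [0.706, 0.037, 0.706, -0.037]
contact_force: [0.1, 0.3, -0.1]
gripper_width: 0.998
```

{"api": "play_rows", "payload": {"motion": [[1,[0,0,0],0],[1,[0,0,0],0],[1,[0,0,0],0],[1,[0,0,0],0],[1,[0,0,0],0]]}}

```text
time: 3.5
tool_pos: [0.5897, 0.1898, 0.0422]
tool_rot: [0.706, 0.038, 0.706, -0.037]
contact_force: [-1.3, 0.7, 2.3]
gripper_width: 0.226
```

{"api": "play_rows", "payload": {"motion": [[1,[0,0,0],0],[1,[0,0,0],0],[1,[0,0,0],0],[1,[0,0,0],0],[1,[0,0,0],0]]}}

```text
time: 4.0
tool_pos: [0.5898, 0.1898, 0.0422]
tool_rot: [0.706, 0.038, 0.706, -0.037]
contact_force: [-1.6, -0.0, 5.7]
gripper_width: 0.232
```

Gripped: the opening of 0.23 is about 20 mm. Lifting.

{"api": "play_rows", "payload": {"motion": [[1,[0,0,0.04],0],[1,[0,0,0.08],0],[1,[0,0,0.12],0],[1,[0,0,0.14],0],[1,[0,0,0.14],0]]}}

```text
time: 4.5
tool_pos: [0.5916, 0.1901, 0.1855]
tool_rot: [0.709, 0.038, 0.703, -0.037]
contact_force: [-0.1, -0.3, -0.3]
gripper_width: 0.226
```

{"api": "play_rows", "payload": {"motion": [[1,[-0.015,-0.16,0],-0.08],[1,[-0.015,-0.16,0],-0.08],[1,[-0.015,-0.16,0],-0.08],[1,[-0.015,-0.16,0],-0.08],[1,[-0.015,-0.16,0],-0.08]]}}

```text
time: 5.0
tool_pos: [0.5732, 0.0283, 0.1789]
tool_rot: [0.703, 0.067, 0.705, -0.067]
contact_force: [0.6, 0.5, -1.0]
gripper_width: 0.228
```

Run:
```python
from h import *
s=state();print(s['tool_pos'],s['tool_rot'],s['contact_force'],s['gripper_width'])
A=[]
for n in('scene','top'):
    p,d=cams.grab_frame(n);cv2.imwrite(f'pics/{n}2.png',p[:,:,::-1]);np.savez(f'{n}2.npz',p=p,d=d)
    for t in('wizard','tower','knight','tree'):print(n,t,[(round(r['score'],2),np.round(r['at'],4)) for r in nets.landmark_of(n,t)])
a=cv2.imread('pics/scene2.png');cv2.imwrite('pics/sc2.png',np.clip(cv2.resize(a[60:260,150:450],None,fx=2.5,fy=2.5,interpolation=2)*1.5,0,255).astype('uint8'))
```

```text
[0.57315524 0.02830267 0.17887603] [ 0.70273141  0.06688299  0.70515237 -0.06674854] [ 0.60431721  0.45224056 -0.96117063] 0.22794511843641885
scene wizard [(0.94, array([0.5769, 0.0254, 0.1394])), (0.69, array([5.464e-01, 1.357e-01, 5.000e-04]))]
scene tower [(0.86, array([ 0.5703, -0.1147,  0.0109]))]
scene knight [(0.94, array([ 0.5461, -0.1784,  0.0094]))]
scene tree [(0.8, array([ 0.5294, -0.2425,  0.01  ])), (0.72, array([ 0.4126, -0.2659, -0.0025]))]
top wizard [(0.85, array([ 0.5468,  0.1376, -0.0012]))]
top tower [(0.64, array([ 0.5661, -0.1155,  0.0127]))]
top knight [(0.65, array([ 0.5466, -0.1822,  0.0086]))]
top tree [(0.81, array([ 0.4109, -0.2657,  0.    ])), (0.67, array([ 0.5263, -0.2414,  0.0115]))]
```

View pics/sc2.png

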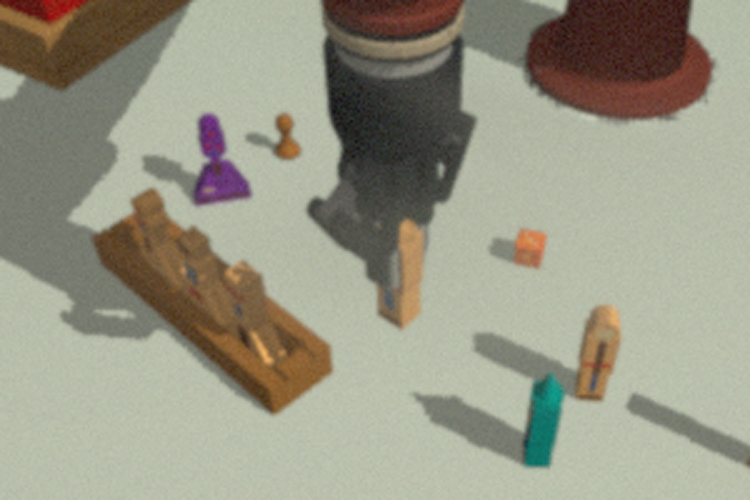

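Run:
```python
from h import *
from scipy.optimize import least_squares
def sd(p,k,w):
    cx,cy,a=p;e=k-[cx,cy];l=np.c_[e@[np.cos(a),np.sin(a)],e@[-np.sin(a),np.cos(a)]]
    g=abs(l)-w;return np.linalg.norm(np.maximum(g,0),axis=1)+np.minimum(g.max(1),0)
Q={}
for n in('scene','top'):
  for f in('','2'):
    z=np.load(f'{n}{f}.npz');d=z['d'];c=cloud(n,d)
    m=(d>0)&(c[...,2]>.018)&(c[...,2]<.12)&(c[...,1]<-.0)&(c[...,1]>-.33)&(c[...,0]>.45)&(c[...,0]<.66)
    nl,lab,st,ce=cv2.connectedComponentsWithStats(m.astype('uint8'))
    i=lab[tuple(np.round(proj(n,[[.546,-.179,.04]])[0]).astype(int)[::-1])]
    if i==0:i=1+np.argmax(st[1:,4])
    k=c[lab==i];q=k[k[:,2]<.045]
    print(n,f,len(k),cv2.minAreaRect(q[:,:2].astype('f4')*1000))
    Q[n+f]=k
    top=k[abs(k[:,2]-.035)<.004]
    for nm,(x,y) in dict(tower=(.568,-.113),knight=(.545,-.179),tree=(.529,-.238)).items():
        t=k[(np.hypot(k[:,0]-x,k[:,1]-y)<.035)&(k[:,2]>.06)]
        r=cv2.minAreaRect(t[:,:2].astype('f4')*1000);print('  ',nm,np.round(r[0],1),np.round(r[1],1),round(r[2],1))
z=np.load('scene2.npz');c=cloud('scene',z['d']);m=(z['d']>0)&(np.hypot(c[...,0]-.575,c[...,1]-.027)<.03)&(c[...,2]>.135)&(c[...,2]<.165)
k=c[m];print(len(k),k.min(0),k.max(0))
# wizard colour only
hsv=cv2.cvtColor(z['p'],cv2.COLOR_RGB2HSV);k=c[m&(hsv[...,1]>90)];print(len(k))
for a in(-15,-10.8):
  r=least_squares(lambda p:sd([p[0],p[1],np.radians(a)],k[:,:2],(.010,.0125)),[.574,.027],loss='soft_l1',f_scale=.002);print(a,r.x,r.cost)
mm=(z['d']>0)&(np.hypot(c[...,0]-.575,c[...,1]-.027)<.03)&(c[...,2]>.1)&(hsv[...,1]>90);print('bottom z',np.percentile(c[mm][:,2],[0,1,2]))
```

```text
scene  3091 ((547.662353515625, -177.6778106689453), (251.7788543701172, 66.56527709960938), 74.06851196289062)
   tower [ 565.5 -115.6] [26.7 21.9] 74.8
   knight [ 548.7 -176.7] [22.8 20.1] 75.6
   tree [ 530.3 -239.8] [27.  21.1] 77.5
scene 2 3092 ((547.1609497070312, -178.32496643066406), (253.78074645996094, 66.77449798583984), 74.17759704589844)
   tower [ 566.1 -115.2] [26.  20.9] 75.0
   knight [ 548.6 -176.5] [21.6 20.3] 76.7
   tree [ 530.  -238.5] [24.4 22.2] 70.4
top  4445 ((546.2466430664062, -178.98622131347656), (251.20751953125, 65.73455047607422), 73.95891571044922)
   tower [ 564.1 -115.8] [23.8 20.7] 74.5
   knight [ 546.9 -177.3] [20.7 21.6] 73.2
   tree [ 528.9 -238.9] [21.7 20.8] 74.8
top 2 4445 ((546.3973388671875, -178.6177215576172), (250.40126037597656, 65.70951080322266), 74.06934356689453)
   tower [ 563.9 -115.6] [23.6 20.6] 74.9
   knight [ 546.7 -177.2] [20.8 21.1] 73.5
   tree [ 528.9 -238.7] [22.5 21.1] 76.0
176 [0.56582    0.01680401 0.1373423 ] [0.58548893 0.04170918 0.1648146 ]
95
-15 [0.57211644 0.02764348] 1.6614463179085686e-05
-10.8 [0.57255027 0.02749214] 1.0204638455161736e-05
bottom z [0.14036178 0.14165221 0.14331955]
```

{"api": "play_rows", "payload": {"motion": [[1,[-0.0165,-0.1745,0],-0.089],[1,[-0.0165,-0.1745,0],-0.089],[1,[-0.0165,-0.1745,0],-0.089],[1,[-0.0165,-0.1745,0],-0.089],[1,[-0.0165,-0.1745,0],-0.089]]}}

```text
time: 6.0
tool_pos: [0.5576, -0.1478, 0.1816]
tool_rot: [0.7, 0.098, 0.7, -0.099]
contact_force: [-0.1, 0.0, -0.5]
gripper_width: 0.226
```

```bash
cat > chk.py <<'E'
import sys
from h import *
tag=sys.argv[1]
s=state();print(s['time'],s['tool_pos'],s['tool_rot'],s['contact_force'],s['gripper_width'])
p,d=cams.grab_frame('scene');c=cloud('scene',d);np.savez(f'scene{tag}.npz',p=p,d=d)
hsv=cv2.cvtColor(p,cv2.COLOR_RGB2HSV)
cv2.imwrite(f'pics/s{tag}.png',np.clip(cv2.resize(p[90:240,150:330,::-1],None,fx=4,fy=4,interpolation=2)*1.6,0,255).astype('uint8'))
for t in('wizard','tower','knight','tree'):print(t,[(round(r['score'],2),np.round(r['at'],4)) for r in nets.landmark_of('scene',t)])
E
python3 chk.py 3
```

```text
6.0 [ 0.5575546  -0.14776528  0.1815582 ] [ 0.70040517  0.09810266  0.700046   -0.09871205] [-0.13504878  0.00502643 -0.4748079 ] 0.2263125677927181
wizard [(0.72, array([0.5477, 0.136 , 0.0033])), (0.56, array([ 0.556 , -0.1486,  0.141 ]))]
tower [(0.62, array([ 0.5682, -0.1128,  0.0102]))]
knight [(0.8, array([ 0.5441, -0.18  ,  0.0079])), (0.69, array([ 0.571 , -0.1128,  0.0113]))]
tree [(0.74, array([ 0.5297, -0.2422,  0.0103])), (0.67, array([ 4.091e-01, -2.637e-01,  1.000e-04]))]
```

View pics/s3.png

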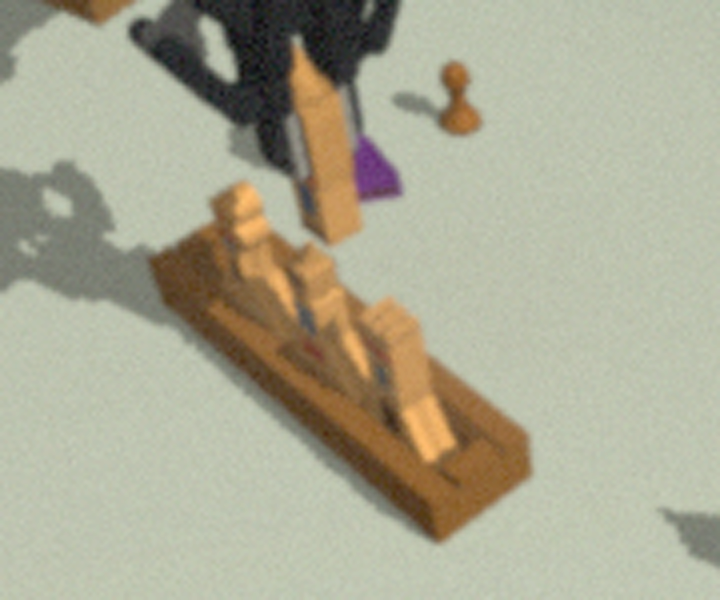

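The wizard hangs above the gap at (330,210) in the crop, clear of its neighbours and square to the slot. Correcting the position and going down to just above the stand.

{"api": "play_rows", "payload": {"motion": [[1,[-0.0015,0.0015,0],0],[1,[-0.0015,0.0015,-0.03],0],[1,[-0.0015,0.0015,-0.06],0],[1,[-0.0015,0.0015,-0.08],0],[1,[-0.0015,0.0015,-0.09],0]]}}

```text
time: 6.75
tool_pos: [0.5549, -0.1418, 0.0887]
tool_rot: [0.699, 0.097, 0.702, -0.096]
contact_force: [-0.1, -0.2, 0.4]
gripper_width: 0.234
```

{"api": "play_rows", "payload": {"motion": [[1,[0,0,0],0]]}}

```text
time: 6.85
tool_pos: [0.5553, -0.1422, 0.0896]
tool_rot: [0.699, 0.097, 0.702, -0.096]
contact_force: [-0.0, 0.4, -0.1]
gripper_width: 0.227
```

```bash
python3 chk.py 4
```

```text
6.85 [ 0.55526911 -0.14220081  0.08964888] [ 0.69935731  0.09688934  0.70159735 -0.09629622] [-0.02588457  0.36569258 -0.14831459] 0.22689173970195448
wizard [(0.82, array([ 0.5441,  0.1392, -0.0019])), (0.6, array([ 0.5557, -0.1447,  0.0498])), (0.27, array([ 0.567 , -0.1149,  0.0097]))]
tower [(0.81, array([ 0.5679, -0.1142,  0.01  ]))]
knight [(0.73, array([ 0.5468, -0.1775,  0.0076]))]
tree [(0.53, array([ 0.5331, -0.2413,  0.0092]))]
```

View pics/s4.png

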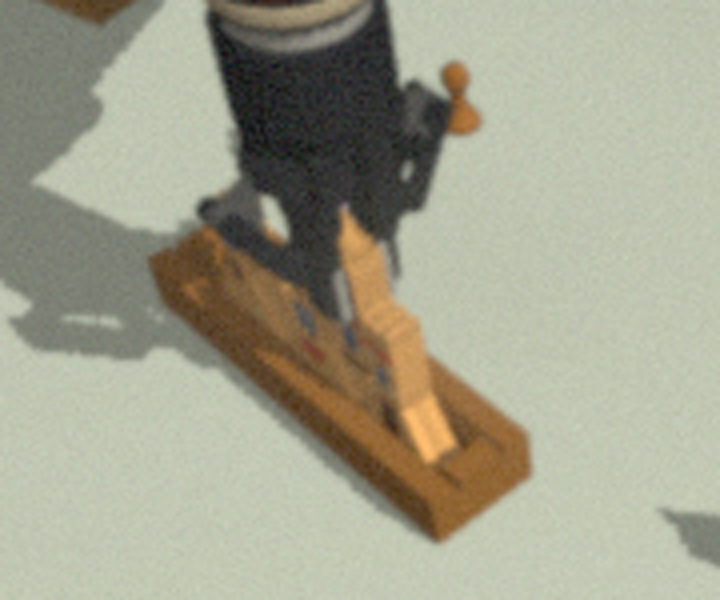

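{"api": "play_rows", "payload": {"motion": [[1,[0.0005,-0.003,0],0],[1,[0.0005,-0.003,0],0],[1,[0.0005,-0.003,0],0]]}}

```text
time: 7.4
tool_pos: [0.557, -0.1465, 0.0916]
tool_rot: [0.701, 0.097, 0.7, -0.097]
contact_force: [-0.0, 0.4, -0.7]
gripper_width: 0.231
```

{"api": "play_rows", "payload": {"motion": [[1,[0,0,0],0],[1,[0,0,0],0],[1,[0,0,0],0]]}}

```text
time: 7.7
tool_pos: [0.5567, -0.1463, 0.0912]
tool_rot: [0.7, 0.097, 0.7, -0.097]
contact_force: [0.1, -0.5, -0.5]
gripper_width: 0.227
```

Run:
```python
from h import *
from scipy.optimize import least_squares
s=state();print(s['tool_pos'],s['tool_rot'],s['contact_force'])
p,d=cams.grab_frame('scene');c=cloud('scene',d)
a=np.radians(74.05);u=np.array([np.cos(a),np.sin(a)]);n=np.array([-np.sin(a),np.cos(a)]);o=np.array([.5474,-.178])
hsv=cv2.cvtColor(p,cv2.COLOR_RGB2HSV)
e=c[...,:2]-o;S=e@u;N=e@n
m=(d>0)&(c[...,2]>.05)&(c[...,2]<.17)&(abs(N)<.03)&(abs(S)<.1)&(hsv[...,1]>90)
for lo in np.arange(.05,.16,.01):
    k=m&(c[...,2]>=lo)&(c[...,2]<lo+.01);h=np.histogram(S[k],np.arange(-.08,.09,.005))[0];print(round(lo,3),h)
# wizard side face (toward +s) normal extents, hat
k=m&(c[...,2]>.110);print('hat',S[k].min(),S[k].max(),N[k].min(),N[k].max(),c[k][:,2].max(),k.sum())
t=k&(c[...,2]>.145);print('tip',S[t].mean(),N[t].mean())
```

```text
[ 0.55672959 -0.14625606  0.0912154 ] [ 0.70037768  0.09691841  0.70049207 -0.09689574] [ 0.06405032 -0.46352798 -0.47652683]
0.05 [ 0  0  2  8  9  0  0  0  0  0  0  0  0  0  0  0  0  2 10  0  1  5  4  4
  7  2  2  3  4  3  4 24  0]
0.06 [ 0  0  2  4  3  0  0  0  0  0  0  0  0  0  2  0  0  3  6  0  1  1  2  4
 10  0  3  3  0  0  7 32  0]
0.07 [ 0  0  0  0  0  6  0  0  0  0  0  0  0  0  2  2  0  0  1  0  1  0  0  1
  6  4  2  6  4  4  4 31  0]
0.08 [ 0  0  0  0  3  6  0  0  0  0  0  0  0  0  0  3  0  0  0  0  0  0  0  1
  6  5  3  3  3  5  7 30  0]
0.09 [ 0  0  0  0  4  2  0  0  0  0  0  0  0  0  0  0  0  0  0  0  0  0  0  0
  1 26  4 17  8 14 10 30  0]
0.1 [ 0  0  0  0  1  0  0  0  0  0  0  0  0  0  0  0  0  0  0  0  0  0  0  0
  0 32  5 12  7 11 10  6  0]
0.11 [ 0  0  0  0  0  0  0  0  0  0  0  0  0  0  0  0  0  0  0  0  0  0  0  0
  1 35  0  0  0  0  0  0  0]
0.12 [ 0  0  0  0  0  0  0  0  0  0  0  0  0  0  0  0  0  0  0  0  0  0  0  0
  5 34  0  0  0  0  0  0  0]
0.13 [ 0  0  0  0  0  0  0  0  0  0  0  0  0  0  0  0  0  0  0  0  0  1  2 15
 29 13  0  0  0  0  0  0  0]
0.14 [ 0  0  0  0  0  0  0  0  0  0  0  0  0  0  0  0  0  0  0  0  0  2  0 17
  5  2  0  0  0  0  0  0  0]
0.15 [0 0 0 0 0 0 0 0 0 0 0 0 0 0 0 0 0 0 0 0 0 0 1 3 0 0 2 0 0 0 0 0 0]
hat 0.02640443541966451 0.051112103828301295 -0.02803722199459955 0.014183570057855047 0.16504260267113802 171
tip 0.04100096881200684 -0.006525675032940574
```

The wizard's centre is about s=0.034 along the slot, so it is centred in the gap. Pressing in gradually.

{"api": "play_rows", "payload": {"motion": [[1,[0,0,-0.005],0],[1,[0,0,-0.009],0],[1,[0,0,-0.012],0],[1,[0,0,-0.015],0],[1,[0,0,-0.018],0]]}}

```text
time: 8.25
tool_pos: [0.5567, -0.1462, 0.0729]
tool_rot: [0.7, 0.097, 0.701, -0.097]
contact_force: [-0.3, -0.2, -0.7]
gripper_width: 0.23
```

{"api": "play_rows", "payload": {"motion": [[1,[0,0,-0.002],0],[1,[0,0,-0.004],0],[1,[0,0,-0.006],0],[1,[0,0,-0.007],0],[1,[0,0,-0.008],0]]}}

```text
time: 8.75
tool_pos: [0.557, -0.1463, 0.0654]
tool_rot: [0.701, 0.097, 0.7, -0.097]
contact_force: [-1.4, -0.3, 0.5]
gripper_width: 0.229
```

```bash
python3 chk.py 5
```

```text
8.75 [ 0.55697124 -0.14625013  0.06544245] [ 0.70057088  0.09697673  0.70029065 -0.09689662] [-1.44493455 -0.28041923  0.47694572] 0.2287427007553987
wizard [(0.74, array([ 5.451e-01,  1.380e-01, -3.000e-04])), (0.65, array([ 0.5574, -0.1461,  0.0279]))]
tower [(0.58, array([ 0.5669, -0.1103,  0.0102]))]
knight [(0.38, array([ 0.5447, -0.1781,  0.0073]))]
tree []
```

View pics/s5.png

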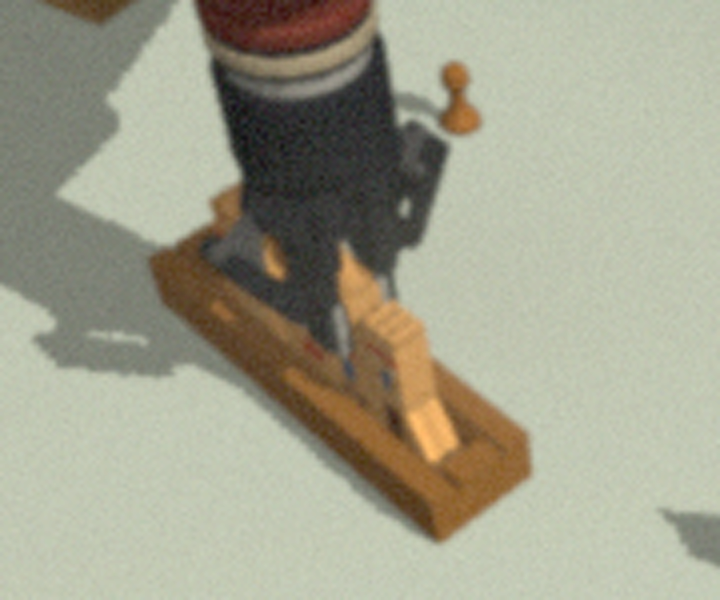

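{"api": "play_rows", "payload": {"motion": [[1,[-0.001,0,-0.001],0],[1,[-0.001,0,-0.002],0],[1,[-0.001,0,-0.003],0],[1,[-0.001,0,-0.004],0],[1,[-0.001,0,-0.005],0]]}}

```text
time: 9.5
tool_pos: [0.5558, -0.1463, 0.0602]
tool_rot: [0.7, 0.097, 0.7, -0.097]
contact_force: [0.2, 0.3, -0.1]
gripper_width: 0.224
```

{"api": "play_rows", "payload": {"motion": [[1,[0,0,-0.001],0],[1,[0,0,-0.002],0],[1,[0,0,-0.003],0],[1,[0,0,-0.004],0],[1,[0,0,-0.005],0]]}}

```text
time: 10.0
tool_pos: [0.5557, -0.1463, 0.0551]
tool_rot: [0.7, 0.097, 0.7, -0.097]
contact_force: [0.3, 0.7, 0.3]
gripper_width: 0.225
```

```bash
python3 chk.py 6
```

```text
10.0 [ 0.55573366 -0.1462613   0.05511552] [ 0.70037865  0.09691438  0.70049054 -0.09690385] [0.33468068 0.71640134 0.30352811] 0.22457333608313199
wizard [(0.66, array([5.447e-01, 1.343e-01, 4.000e-04])), (0.6, array([ 0.5576, -0.1516,  0.0184]))]
tower [(0.55, array([ 0.5709, -0.1018,  0.012 ]))]
knight [(0.45, array([ 0.544 , -0.1828,  0.0096]))]
tree [(0.7, array([ 0.5292, -0.2411,  0.0104]))]
```

View pics/s6.png

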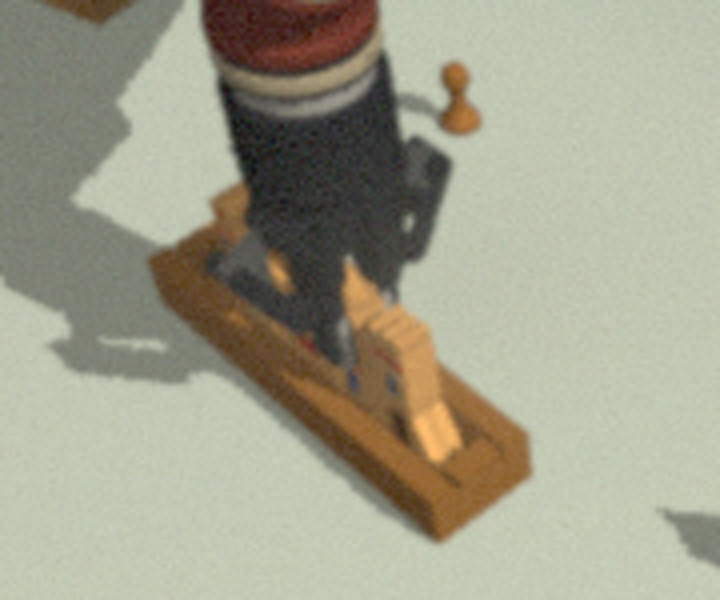

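The tower and knight are sliding apart and both are upright. Continuing to the floor.

{"api": "play_rows", "payload": {"motion": [[1,[0,0,-0.001],0],[1,[0,0,-0.002],0],[1,[0,0,-0.003],0],[1,[0,0,-0.003],0]]}}

```text
time: 10.65
tool_pos: [0.5558, -0.1463, 0.0523]
tool_rot: [0.7, 0.097, 0.7, -0.097]
contact_force: [-1.1, -0.0, -0.5]
gripper_width: 0.23
```

{"api": "play_rows", "payload": {"motion": [[1,[0,0,-0.001],0],[1,[0,0,-0.001],0]]}}

```text
time: 10.85
tool_pos: [0.5561, -0.1464, 0.0522]
tool_rot: [0.701, 0.097, 0.7, -0.097]
contact_force: [-1.2, 0.7, 5.4]
gripper_width: 0.229
```

{"api": "play_rows", "payload": {"motion": [[1,[0,0,-0.001],0],[1,[0,0,-0.001],0],[1,[0,0,-0.001],0]]}}

```text
time: 11.15
tool_pos: [0.5565, -0.1465, 0.0522]
tool_rot: [0.701, 0.097, 0.7, -0.097]
contact_force: [-3.2, 0.6, 8.9]
gripper_width: 0.231
```

```bash
python3 chk.py 7
```

```text
11.15 [ 0.55649303 -0.14649719  0.05216082] [ 0.70076668  0.09679948  0.70010875 -0.09697246] [-3.23650208  0.5776953   8.87346938] 0.2308256391586691
wizard [(0.8, array([0.5437, 0.1377, 0.0025])), (0.5, array([ 0.5576, -0.1463,  0.0119]))]
tower [(0.56, array([ 0.5709, -0.1046,  0.0119]))]
knight [(0.47, array([ 0.5435, -0.1823,  0.0081]))]
tree [(0.51, array([ 0.5263, -0.2413,  0.0091]))]
```

View pics/s7.png

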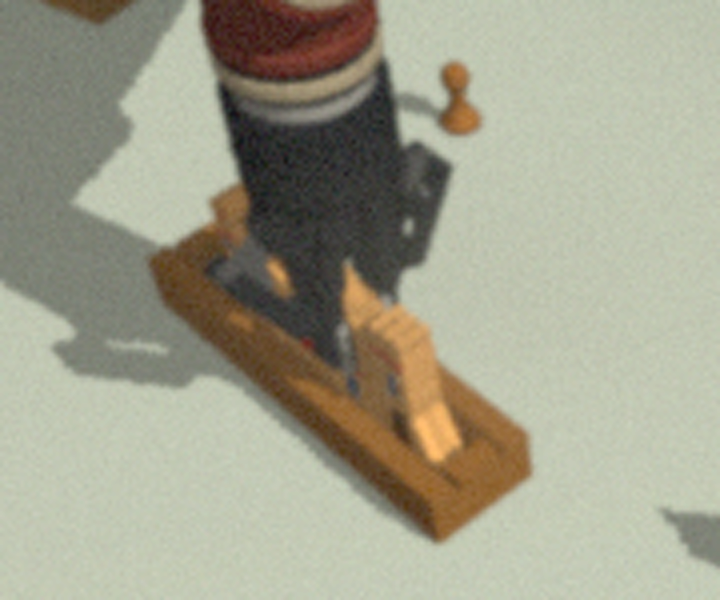

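The wizard is seated: z stalled at 0.0522 with the force rising, and the net puts the underside at 0.012. Relaxing the press, opening, and lifting straight up.

{"api": "play_rows", "payload": {"motion": [[1,[0,0,0.0015],0],[0,[0,0,0.0015],0],[-0.5,[0,0,0.0015],0],[-0.5,[0,0,0.0015],0],[-0.5,[0,0,0.0015],0]]}}

```text
time: 11.9
tool_pos: [0.5556, -0.1462, 0.0515]
tool_rot: [0.7, 0.097, 0.701, -0.097]
contact_force: [0.7, 0.2, -0.3]
gripper_width: 0.754
```

{"api": "play_rows", "payload": {"motion": [[-0.5,[0,0,0.0],0],[-0.5,[0,0,0.02],0],[-0.5,[0,0,0.04],0],[-0.5,[0,0,0.08],0],[-0.5,[0,0,0.12],0]]}}

```text
time: 12.4
tool_pos: [0.555, -0.146, 0.172]
tool_rot: [0.7, 0.097, 0.701, -0.097]
contact_force: [0.4, -0.6, 0.7]
gripper_width: 0.751
```

{"api": "play_rows", "payload": {"motion": [[-0.5,[-0.1,0.12,0.05],0],[-0.5,[-0.1,0.12,0.05],0],[-0.5,[-0.1,0.12,0.05],0],[-0.5,[-0.1,0.12,0.05],0],[-0.5,[-0.1,0.12,0.05],0]]}}

```text
time: 12.9
tool_pos: [0.4556, -0.0253, 0.2229]
tool_rot: [0.702, 0.096, 0.699, -0.096]
contact_force: [0.5, -0.6, -0.4]
gripper_width: 0.747
```

```bash
python3 chk.py 8
python3 - <<'E'
from h import *
p,d=cams.grab_frame('top');c=cloud('top',d)
for t in('wizard','tower','knight','tree'):print(t,[(round(r['score'],2),np.round(r['at'],4)) for r in nets.landmark_of('top',t)])
z=np.load('scene8.npz')
a=np.radians(74.05);u=np.array([np.cos(a),np.sin(a)]);n=np.array([-np.sin(a),np.cos(a)])
for nm,c,d,o in(('top',c,d,[.5463,-.1788]),('scene',cloud('scene',z['d']),z['d'],[.5474,-.178])):
    e=c[...,:2]-o;S=e@u;N=e@n
    for b,(lo,hi) in dict(tower=(.058,.1),wiz=(.018,.05),knight=(-.03,.016),tree=(-.1,-.04)).items():
        m=(d>0)&(S>lo)&(S<hi)&(abs(N)<.025)&(c[...,2]>.06)&(c[...,2]<.16)
        q=c[m];t=m&(c[...,2]>q[:,2].max()-.012);print(nm,b,'S',S[m].min().round(3),S[m].max().round(3),'topS,N',S[t].mean().round(3),N[t].mean().round(3),'zmax',q[:,2].max().round(3))
E
```

```text
12.9 [ 0.45564085 -0.02531372  0.22294307] [ 0.70163595  0.09602107  0.69944193 -0.09627004] [ 0.51130989 -0.62517752 -0.44697801] 0.7466053171010686
wizard [(0.86, array([ 0.5554, -0.147 ,  0.0107])), (0.75, array([ 5.448e-01,  1.376e-01, -5.000e-04]))]
tower [(0.94, array([ 0.5713, -0.106 ,  0.0144]))]
knight [(0.51, array([ 0.5443, -0.1841,  0.0074]))]
tree [(0.79, array([ 4.079e-01, -2.622e-01, -2.000e-04])), (0.64, array([ 0.5321, -0.2425,  0.0091]))]
wizard [(0.79, array([ 0.5604, -0.1513,  0.0139])), (0.61, array([5.457e-01, 1.380e-01, 1.000e-04]))]
tower [(0.8, array([ 0.5675, -0.1069,  0.014 ]))]
knight [(0.75, array([ 0.5411, -0.185 ,  0.0104]))]
tree [(0.92, array([ 0.53  , -0.2371,  0.0116])), (0.81, array([ 0.4105, -0.2623, -0.0009]))]
top tower S 0.061 0.085 topS,N 0.073 0.001 zmax 0.104
top wiz S 0.021 0.047 topS,N 0.035 0.001 zmax 0.115
top knight S -0.014 0.007 topS,N -0.004 0.001 zmax 0.106
top tree S -0.074 -0.052 topS,N -0.062 0.001 zmax 0.104
scene tower S 0.061 0.087 topS,N 0.075 -0.001 zmax 0.103
scene wiz S 0.02 0.048 topS,N 0.036 -0.001 zmax 0.117
scene knight S -0.015 0.008 topS,N -0.003 -0.001 zmax 0.107
scene tree S -0.075 -0.051 topS,N -0.06 -0.001 zmax 0.105
```

View pics/s8.png

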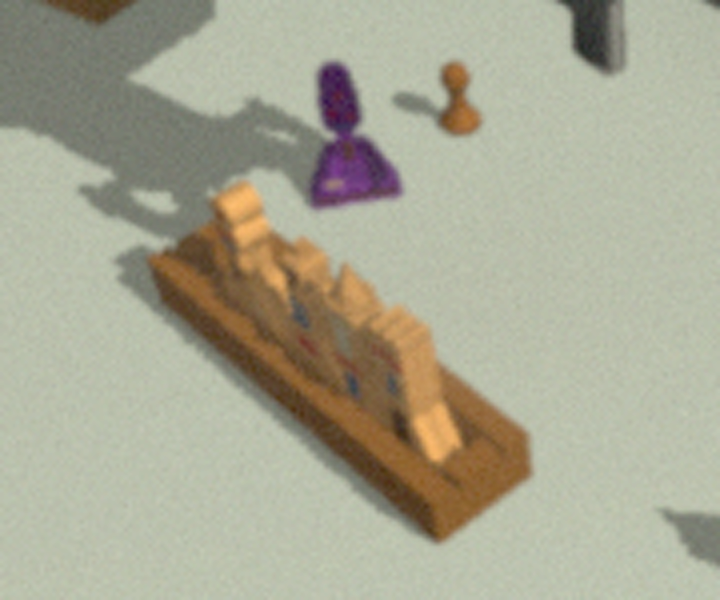

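The crop shows all four upright in the slot. Tip and top heights match the slot floor (wizard top 0.115 to 0.117). The tower and knight are about 77 mm apart. Handing in.

```bash
python3 -c "
from plant import workorder,state
print(workorder.job_done());print(state()['time'])"
```

```text
the job is handed in; nothing more can be done
None
the job is handed in; nothing more can be done
```

The wooden wizard now stands in the slot between the tower and the knight, and I handed the job in at about 13.1 s. I gripped it across its 20 mm, centred it over the gap and pressed it down until it stopped on the floor at about 9 N. Then I opened the gripper and backed the arm away.

**Last checks, from the top and scene depth pictures:**
- All four are upright, with their tops centred on the slot line to within 1 mm.
- The wizard's tip is at 0.115–0.117 m; its 105 mm height on the 10 mm floor should give 0.115 m, so it is fully home.
- Tower and knight are about 77 mm apart, and the wizard is about 38 mm from each.
- The arm is clear of everything, and the turquoise and purple look-alikes were left alone.

**Readings that disagreed:**
- The networks put the tower's underside at 0.014 m, right at the limit. Its depth-measured top (0.103–0.104 m) was about where it was before the press (0.102–0.103 m), so I took this as network error.
- The top-camera network placed the wizard's underside at 0.014 m and about 5 mm to the side. The depth measurements and the tool height at contact did not support that.

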